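# Clear the setting block and hold the rack bolt's head behind the bracket

### The job

A nut runner on the front of the rack bracket is slowly turning its bolt round. Lift the yellow setting block out of the gap behind the bracket and lower it (do not drop it) fully home into its own slot, the one with the yellow labels; then reach down into that gap, grip the hidden hex bolt head from both sides and stop it turning, leaving everything else where it is. Finish while still gripping the head and holding the bolt still: do not let go.

Things in the scene. Friction and masses are not known exactly. Their poses are not given: they have to be found in the camera images.
- fixture: Fixed rack-foot assembly on a blue base plate (its top at 8 mm). Origin on the table straight below the middle of the bolt head; x along the bolt, away from the nut runner; y along the bracket; z up. The orange and black nut runner lies in front of the bracket, x -68 to -193 mm, its top at 84 mm. Heights are above the table.
- gap_top (a point): Middle of the 52 mm wide gap's mouth, level with the bracket's top (92 mm); axes as the fixture's. Bracket: slotted plate 180 mm long, 5 mm thick, hidden face at fixture x = -17 mm. Behind it, parallel, the rack upright: 180 mm long plate, top at 80 mm, face at fixture x = +35 mm. The gap is open above and at both ends.
- bolt_head (a point): Middle of the brass hex bolt head in the gap, 60 mm above the table, 32 mm below the bracket's top. Head: 24 mm across flats, 28 mm across corners, 14 mm thick along the fixture's x, standing 10 to 24 mm off the bracket's hidden face on a steel collar 32 mm across. Its x axis is the bolt axis; its frame turns with the bolt.
- bolt (a joint): Bolt angle, rad, about the fixture's x; two flats stand upright and face along the fixture's y at 0 and every 1.047 rad. The nut runner drags it round with a steady 0.06 N m, about 0.12 rad/s while free. A firm grip on the head (20 N or more) at any angle stops it; the head may turn a little into the closing fingers.
- yellow_block_center (a point): Centre (half-way up) of the yellow plastic setting block, 40 x 36 x 135 mm (own x, y, z), about 0.22 kg, with a black band. It starts upright on the base plate in the gap, beside the bolt head on the fixture's +y side (36 to 40 mm off), its 40 mm across the gap, its top 51 mm above the bracket's top.
- yellow_block: The yellow setting block itself; its origin is the centre of its underside.
- slot_yellow: Grey open pocket with yellow labels, fixed: the yellow block's own slot. Origin on the table at its centre. Inside 46 (x) by 42 mm (y), walls 5 mm, rim 50 mm and inner floor 5 mm above the table; label ledges reach 16 mm past both x ends, level with the rim. With the block home its centre is 72.5 mm above the table.
- slot_blue: The same pocket with blue labels; it holds the blue block. The three pockets stand in a row about 100 mm apart in any order.
- slot_green: The same pocket with green labels, empty.
- blue_block_center (a point): Centre of the blue setting block, 40 x 36 x 95 mm, standing in the blue slot with its top 100 mm above the table; leave it there.
- spanner: Loose spanner lying on the table between robot and pockets; leave it.
- screwdriver: Loose screwdriver lying beyond the pockets; leave it.
- tape_roll: Roll of tape, 90 mm across, 25 mm tall; leave it.
- spice_jar: Orange jar with red lid, 70 mm across, 100 mm tall; leave it.
- carton: Cardboard carton 90 x 130 x 70 mm; leave it.
- tin: Red tin, 66 mm across, 90 mm tall; leave it.
Mind the look-alikes: they are no part of the job. What is shaped like the yellow_block but white is not meant. What is shaped like the slot_yellow but turquoise is not meant.

How it is judged:
On the way, in this order (a step that is already met when the one before it is completed fails the run):
1. the yellow block stands fully home in the yellow slot, let go (horizontal distance between yellow_block_center and slot_yellow below 0.012 m and z of yellow_block_center in the frame of slot_yellow below 0.078 m and angle between yellow_block_center's own z axis and vertical below 0.15 rad and contact force between the fingers and yellow_block below 0.1 N and linear speed of yellow_block below 0.02 m/s), for 0.2 s.
2. the bolt head is gripped and no longer turns (distance between the grasp point and bolt_head below 0.022 m and contact force between the fingers and bolt above 8 N and velocity of joint bolt between -0.03 and 0.03 rad/s), for 0.3 s.
At the end, for the whole second after the job is handed in: Yellow block home in the yellow slot (within 12 mm of its axis, at most 5 mm above its seat and 0.15 rad off upright, at rest, untouched); fingers grip the bolt head (grasp point within 22 mm of its middle, over 8 N) and the bolt turns slower than 0.03 rad/s (all of step 1 and all of step 2); the arm keeps its last pose, push and grip.
It fails at once if the yellow block is dropped into the slot from more than 25 mm above its seat (horizontal distance between yellow_block_center and slot_yellow below 0.03 m and z of yellow_block_center in the frame of slot_yellow above 0.0975 m and contact force between the fingers and yellow_block below 0.05 N).
It fails at once if the blue block is moved (distance of blue_block_center from where it was at the start of the episode above 0.02 m).
It fails at once if a bystander (spanner, screwdriver, tape, jar, carton, tin) is moved by more than 30 mm (distance of any of spanner, screwdriver, tape_roll, spice_jar, carton, tin from where it was at the start of the episode above 0.03 m).
It also fails if it takes over 53 s, if anything falls off the work surface, if the arm or the gripper's body presses on something with over 40 N, if the wrist force passes 120 N, or if a joint passes its speed limit or range.

### The arm

A 7-joint arm with a two-finger parallel gripper is mounted at the origin on the work surface. World frame = base frame: x ahead of the robot, y to its left, z up, the work surface at z = 0. Lengths are in m, angles in rad, forces in N, time in s.
With the tool pointing down it reaches from about 0.4 to 0.85 m from the base axis. Payload 4.5 kg.
Tool frame: the origin (TCP) lies at the very end of the fingers, on their centre line; the grasp point (between the pads) lies 19 mm behind it (r.pinch_z is the distance from the TCP to the grasp point, in m); z points along the fingers, y is the line along which they close (so a half turn about z gives the same grasp; the last joint's range is limited). The gripper opens to 88 mm and grips with 3 to 60 N. Pads are 18 mm wide; open, the fingers measure 123 mm over their backs; the gripper's body (75 mm by 187 mm) begins 45 mm behind the grasp point.
Start: joints at [1.341, 0.689, -0.195, 1.565, 0.157, 0.902, -0.215], TCP at [0.163, -0.603, 0.239] pointing down, gripper open.
Joint ranges: [-3.01, 3.01], [-0.46, 2.08], [-1.47, 1.51], [0.13, 2.56], [-1, 4.14], [0.04, 2.09], [-2.66, 2.66]. Speed limits (rad/s): [2.57, 2.57, 3.14, 3.14, 3.14, 3.14, 3.14].

### API

Orientations are given as a unit quaternion [x, y, z, w].
In Python, from plant import r, cams gives the robot as it stands.
- The arm moves only by the shell command python3 -m pendant 'ROWS' [FORCE]. ROWS is JSON, a list of rows, each a list of 3 entries, a list of its own where there are three numbers: the closure, from -1 (fully open) to 1 (shut), then the shift along the tool's x, y, z in mm, then the turn, a rotation vector about the tool's x, y, z in degrees. A call has 1 to 8 rows; each row shifts and turns the commanded pose from where the row before left it, along the tool's axes as they then stand; what a row does not reach is not made up. A row lasts 1/8 s, in which the tool goes at most 62.5 mm and 10.7 degrees, less where a joint would pass 70% of its speed; a pose out of reach is approached as far as the arm can. A call with a gripper value outside its range is refused whole. The fingers move at their own pace and stop on an object; FORCE is the grip in N (left out, the last holds). Time passes only in rows, so rows that do not move let the fingers close. It gives the time, the measured TCP pose, the force, the opening and the grip force at its end, in the units of the state.
- r.get_state(): the state, without advancing time (a new reading comes with each control period).
- cams.snapshot(name): name is "scene" or "top"; returns a dict with "img" (384x512x3 uint8, red, green, blue), "camera_matrix" (3x3 intrinsics, pixels), "D" ([k1, k2, p1, p2, k3] as OpenCV has them; the pictures are not rectified), "camera_from_world" (4x4, takes a point from world to camera coordinates). Camera axes: x right, y up, looking along -z (the intrinsics and any distortion apply to the point x, -y, -z); pixel columns grow to the right and rows downward; lengths in m; the calibration is good to about 2 mm. A picture is of the moment at which its call begins. There is no depth.
- r.finish_job(): hands the job in; it is judged then, once.
The state is a dict: "clock": time; "q": joint angles; "qd": joint speeds; "joint_torque": joint torques, N m; "tool_pos": TCP position; "eef_rot": TCP orientation; "contact_force": force on the tool from outside, world axes, zero at the start; "moment": the same for the moment, N m; "opening": opening from 0.0 (shut) to 1.0 (fully open); "finger_force": force on a finger pad.
Only numpy, scipy, OpenCV 4.12 (cv2) and the standard library are available. Lean on these libraries where they do the work, as an engineer would, in place of code of your own. Each camera call takes 0.05 s, during which the arm holds its last target. There are 200 camera calls.

## Working session

There is one attempt and no reset: what is moved stays moved. The work goes in short steps, Python scripts to look and compute and a shell command to move; the robot and the scene stay as the last step left them, time stands still between calls to the robot, and variables do not carry over. Pictures are saved under pics/ and viewed, at most 12 in all, crops included, and the job is handed in when it is done.

```bash
ls; mkdir -p pics; cat > h.py <<'E'
import numpy as np, cv2
from plant import r, cams
def snap(n):
    s=cams.snapshot(n); return s
def ray(s,px):
    K=np.array(s["camera_matrix"]);D=np.array(s["D"],float)
    u=cv2.undistortPoints(np.array([[px]],float),K,D)[0,0]
    T=np.array(s["camera_from_world"]);R=T[:3,:3];o=-R.T@T[:3,3]
    d=R.T@np.array([u[0],-u[1],-1.]); return o,d/np.linalg.norm(d)
def onz(s,px,z):
    o,d=ray(s,px); return o+d*(z-o[2])/d[2]
def proj(s,P):
    T=np.array(s["camera_from_world"]);p=T[:3,:3]@np.array(P,float)+T[:3,3]
    q=np.array([[p[0],-p[1],-p[2]]])
    return cv2.projectPoints(q,np.zeros(3),np.zeros(3),np.array(s["camera_matrix"]),np.array(s["D"],float))[0][0,0]
def save(s,n,crop=None,k=1):
    im=s["img"][:,:,::-1]
    if crop: x0,y0,x1,y1=crop; im=im[y0:y1,x0:x1]
    im=cv2.resize(im,None,fx=k,fy=k,interpolation=cv2.INTER_CUBIC); cv2.imwrite("pics/"+n,im)
E
python3 - <<'E'
from h import *
import pickle
for n in("top","scene"):
    s=snap(n); pickle.dump(s,open(n+".pkl","wb")); save(s,n+"0.png",None,1.5)
    T=np.array(s["camera_from_world"]);print(n,-T[:3,:3].T@T[:3,3],s["camera_matrix"][0][0],s["D"])
print(r.get_state())
E
```

```text
pics
top [0.30976895 0.09255101 1.37975956] 475.60157498934143 [-0.06572971  0.          0.          0.          0.        ]
scene [1.2500808  0.43823733 0.80416935] 371.91980120734144 [-0.01765744  0.          0.          0.          0.        ]
{'clock': 0.1, 'q': array([ 1.34079493,  0.68991082, -0.19452269,  1.56622786,  0.15729589,
        0.90251104, -0.21503936]), 'qd': array([ 1.58910916e-03, -1.03128178e-03,  1.76027830e-03, -2.76648280e-03,
        2.65095495e-05,  1.56555468e-03,  2.02340269e-03]), 'joint_torque': array([-3.59481317e-03, -5.28501749e+01, -1.27155114e+00, -1.53838027e+01,
       -5.25181065e-02,  1.98386268e-03,  4.09987274e-05]), 'tool_pos': array([ 0.16278165, -0.60284086,  0.23798687]), 'eef_rot': array([ 9.91304489e-01,  1.31585394e-01, -1.67239656e-04, -8.16275506e-04]), 'contact_force': array([-0.6833557 ,  0.60157112,  0.18838658]), 'moment': array([-0.00209698,  0.04481464, -0.02514945]), 'finger_force': 0.0, 'opening': 0.999461644700824}
```

View pics/top0.png

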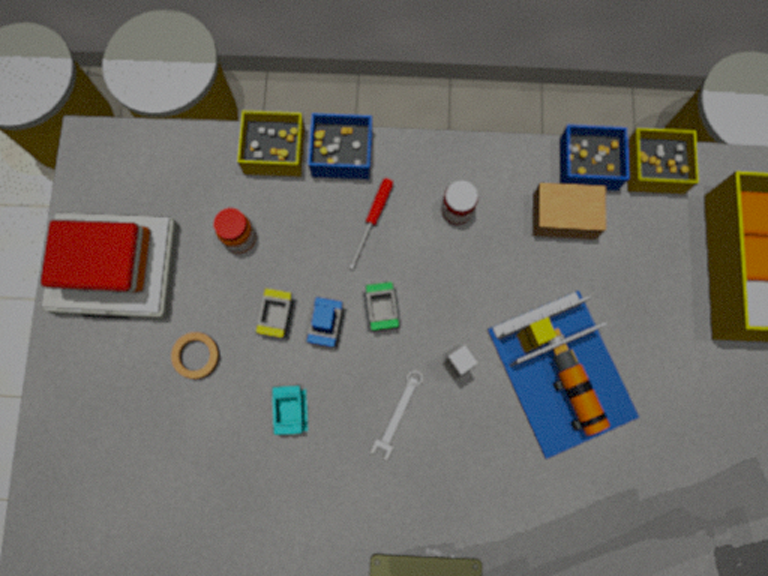

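View pics/scene0.png

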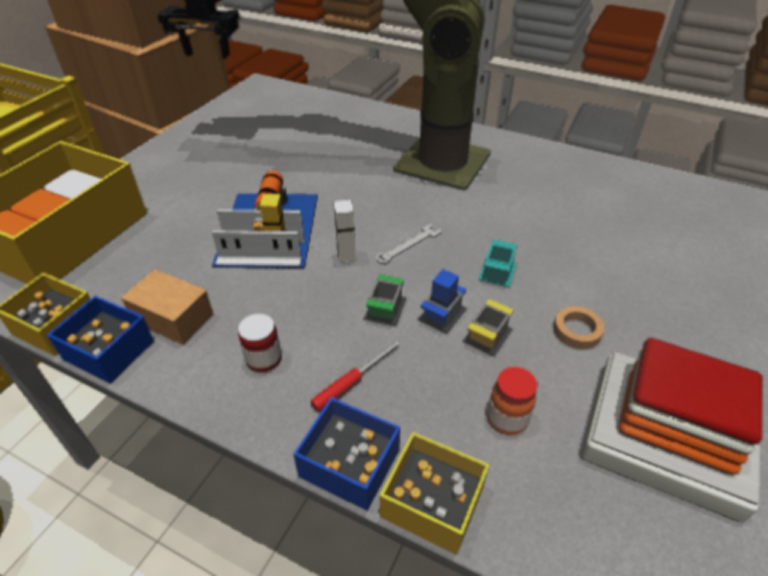

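In the top picture (1.5x pixels) the candidates are:
- **Block:** the yellow block at (540,332) in the gap, against the white look-alike at (461,360).
- **Slot:** the yellow-labelled pocket at (275,313), against turquoise (289,410), green (382,306) and blue (324,320). The yellow bins at (270,142) and (665,160) are background.

I choose the yellow block in the gap and the yellow-labelled pocket. Next I'll measure them and check one crop.

```bash
python3 - <<'E'
from h import *
import pickle
s=pickle.load(open("top.pkl","rb")); im=s["img"]
hsv=cv2.cvtColor(im,cv2.COLOR_RGB2HSV)
def blobs(m,box,amin=15):
    x0,y0,x1,y1=box; M=np.zeros_like(m);M[y0:y1,x0:x1]=m[y0:y1,x0:x1]
    c,_=cv2.findContours(M,cv2.RETR_EXTERNAL,cv2.CHAIN_APPROX_NONE)
    return [k for k in c if cv2.contourArea(k)>amin]
Y=cv2.inRange(hsv,(22,120,90),(35,255,255))
for z,box in((.05,(165,185,200,235)),(.143,(330,200,380,245))):
    for k in blobs(Y,box):
        p=cv2.minAreaRect(k); print("yel",z,p, onz(s,p[0],z)[:2], [onz(s,q,z)[:2].round(4).tolist() for q in cv2.boxPoints(p)])
B=cv2.inRange(hsv,(100,120,60),(120,255,255))
for k in blobs(B,(310,180,440,310),300):
    h=cv2.minAreaRect(cv2.convexHull(k)); print("base",[ (onz(s,q,.008)[:2].round(4).tolist(),q.round().tolist()) for q in cv2.boxPoints(h)])
save(s,"gap.png",(310,180,430,270),6)
E
```

```text
yel 0.05 ((179.56756591796875, 220.5946044921875), (17.755088806152344, 5.589565753936768), 9.462322235107422) [0.49997078 0.31197308] [[0.495, 0.3378], [0.5109, 0.3365], [0.5049, 0.2861], [0.4891, 0.2876]]
yel 0.05 ((184.6621551513672, 195.5270233154297), (17.59069061279297, 4.438772678375244), 9.462322235107422) [0.5728362  0.30302707] [[0.5695, 0.3288], [0.5823, 0.3277], [0.5762, 0.2773], [0.5634, 0.2785]]
yel 0.143 ((362.2000427246094, 219.9000244140625), (15.205260276794434, 14.758047103881836), 63.43495178222656) [ 0.51046504 -0.18345019] [[0.5186, -0.157], [0.5378, -0.192], [0.5023, -0.2099], [0.4833, -0.175]]
base [([0.5287, -0.1043], [325.0, 220.0]), ([0.6199, -0.2868], [387.0, 192.0]), ([0.3725, -0.3961], [425.0, 278.0]), ([0.288, -0.2178], [364.0, 306.0])]
base [([0.5585, -0.226], [366.0, 211.0]), ([0.5913, -0.2949], [390.0, 201.0]), ([0.5478, -0.3131], [396.0, 216.0]), ([0.5155, -0.2445], [373.0, 226.0])]
```

View pics/gap.png

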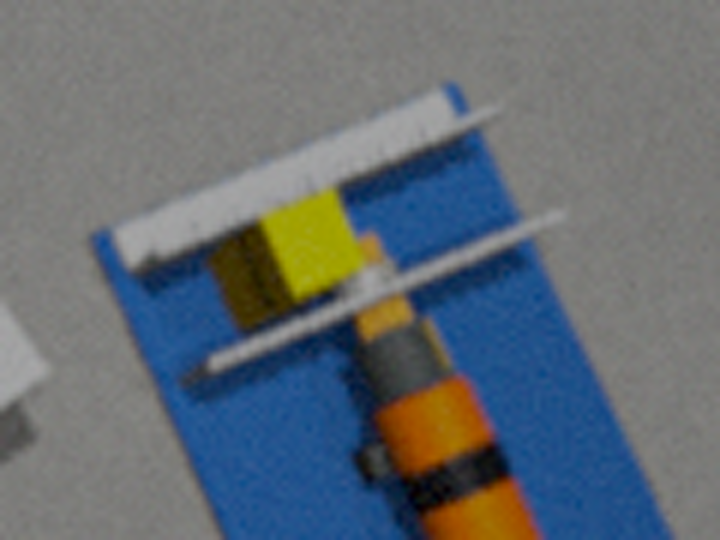

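The crop shows the yellow top at (312,245) and the brass head and collar just to its right at about (368,260). The bracket's top edge runs from (205,365) to (562,212), and the upright is parallel behind it. Now I'll compute the fixture frame.

```bash
python3 - <<'E'
from h import *
import pickle
s=pickle.load(open("top.pkl","rb"));c=pickle.load(open("scene.pkl","rb"))
f=lambda p,z:onz(s,(p[0]/6+310-.4,p[1]/6+180-.4),z)[:2]
a,b=f((207,365),.092),f((562,212),.092)
print("bracket",a,b,np.linalg.norm(a-b)); yd=(a-b)/np.linalg.norm(a-b); xd=np.array([yd[1],-yd[0]])
if xd[0]<0: xd=-xd
print("yaw y",np.degrees(np.arctan2(*yd[::-1])),"xd",xd)
u,v=f((150,268),.08),f((502,106),.08); print("upright",u,v,np.linalg.norm(u-v),np.degrees(np.arctan2(*(u-v)[::-1])),"sep",(u-a)@xd,(v-a)@xd)
q=[f(p,.143) for p in((262,212),(336,189),(363,268),(294,300))]
print("blk",np.array(q).round(4).tolist(),np.mean(q,0)); 
m=(a+b)/2; print("mid bracket->fixture origin", m+xd*(.017+.0025))
bc=np.mean(q,0); print("blk in fixture",(bc-m)@xd-.0195,(bc-m)@yd)
h=f((370,238),.072); print("head top",h,(h-m)@xd-.0195,(h-m)@yd)
y=c["img"];hsv=cv2.cvtColor(y,cv2.COLOR_RGB2HSV)
# scene check of slot & block
print("slot proj",proj(c,(.5364,.3075,.05))*1.5,"blk top",proj(c,(*bc,.143))*1.5)
save(c,"sc_blk.png",(135,105,225,185),8)
st=r.get_state()
from scipy.spatial.transform import Rotation as R
print(R.from_quat(st["eef_rot"]).as_matrix().round(3))
E
```

```text
bracket [ 0.46018373 -0.14546994] [ 0.53755419 -0.30871613] 0.18065299696220424
yaw y 115.35859246657695 xd [0.90364505 0.42828218]
upright [ 0.50512144 -0.1210619 ] [ 0.5885965  -0.28513109] 0.1840836386064793 116.96606246924769 sep 0.051061266383459744 0.05622517394907274
blk [[0.5227, -0.1598], [0.5344, -0.1925], [0.4998, -0.2043], [0.4843, -0.174]] [ 0.51028921 -0.18264441]
mid bracket->fixture origin [ 0.51649004 -0.21874153]
blk in fixture 0.00985640316509519 0.03527469294893146
head top [ 0.52488871 -0.2246938 ] 0.0050401700589732396 -0.008975733491508923
slot proj [491.13051941 316.9178147 ] blk top [270.61252863 198.83993283]
[[ 0.965  0.261 -0.001]
 [ 0.261 -0.965  0.002]
 [-0.    -0.002 -1.   ]]
```

View pics/sc_blk.png

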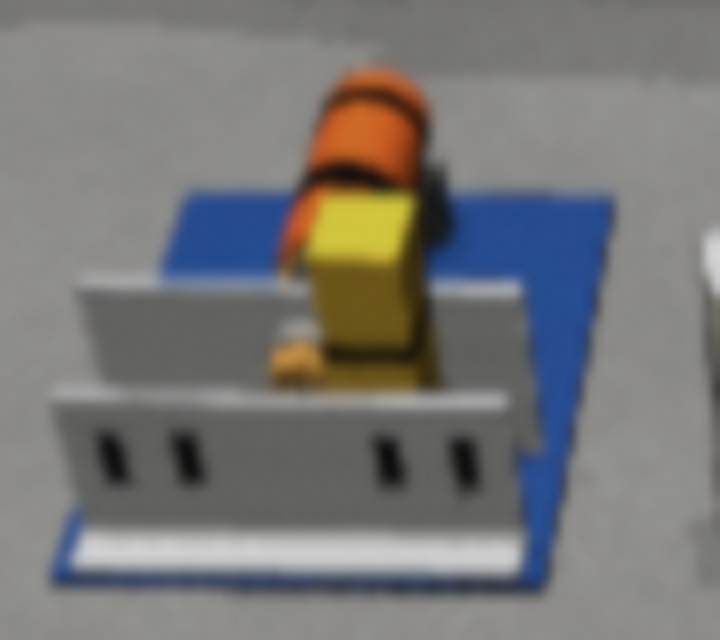

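The scene crop confirms the choice: yellow block in the gap with its top at (362,227), and the brass head at (297,362) on its −y side. I'll do one cross-check in the scene view, then move.

```bash
python3 - <<'E'
from h import *
import pickle
c=pickle.load(open("scene.pkl","rb"))
g=lambda p,z:onz(c,(p[0]/8+135-.4,p[1]/8+105-.4),z)[:2]
q=[g(p,.143) for p in((322,194),(418,196),(403,262),(308,258))]; print("blk",np.round(q,4).tolist(),np.mean(q,0))
a,b=g((80,275),.092),g((520,282),.092); print("bracket back edge ends",a,b,(a+b)/2)
u,v=g((52,400),.08),g((508,405),.08); print("upright front edge",u,v,(u+v)/2)
print("head",g((297,350),.071))
hsv=cv2.cvtColor(c["img"],cv2.COLOR_RGB2HSV); Y=cv2.inRange(hsv,(22,110,70),(36,255,255))
M=np.zeros_like(Y);M[195:240,305:350]=Y[195:240,305:350]
for k in cv2.findContours(M,0,1)[0]:
    if cv2.contourArea(k)>10: p=cv2.minAreaRect(k);print(p,onz(c,p[0],.05)[:2])
# slot inside via top: non-grey; report
E
```

```text
blk [[0.5015, -0.2094], [0.4862, -0.1753], [0.5248, -0.1561], [0.5385, -0.1897]] [ 0.51274432 -0.18262855]
bracket back edge ends [ 0.53382205 -0.31389266] [ 0.45935932 -0.15216197] [ 0.49659069 -0.23302731]
upright front edge [ 0.59217815 -0.28427054] [ 0.51604563 -0.12301351] [ 0.55411189 -0.20364203]
head [ 0.51463294 -0.22529982]
((321.300048828125, 220.9000244140625), (19.230182647705078, 5.813776969909668), 26.56505012512207) [0.57746386 0.30393152]
((332.5258483886719, 203.9396514892578), (17.988985061645508, 3.4139678478240967), 23.198589324951172) [0.50310068 0.31145576]
```

```bash
python3 -m pendant '[[-1,[38,-27,0],[0,0,0]],[-1,[38,-27,0],[0,0,0]],[-1,[38,-27,0],[0,0,0]],[-1,[38,-27,0],[0,0,0]],[-1,[38,-27,0],[0,0,0]],[-1,[38,-27,0],[0,0,0]],[-1,[38,-27,0],[0,0,0]],[-1,[38,-27,0],[0,0,0]]]' 30
cat >> h.py <<'E'
from scipy.spatial.transform import Rotation as R
def goal(xyz,head):  # prints row units for shift in present tool axes then turn
    st=r.get_state();M=R.from_quat(st["eef_rot"]).as_matrix()
    d=M.T@(np.array(xyz)-st["tool_pos"])*1000
    h=np.radians(head);y=np.array([np.cos(h),np.sin(h),0]);z=np.array([0,0,-1.]);T=np.column_stack([np.cross(y,z),y,z])
    rv=np.degrees(R.from_matrix(M.T@T).as_rotvec())
    print("t",round(st["clock"],2),"pos",st["tool_pos"].round(4),"shift",d.round(1),"turn",rv.round(2),"F",st["contact_force"].round(1),"open",round(st["opening"],3),"ff",round(st["finger_force"],1))
E
python3 -c "
from h import *
goal((.5115,-.1826,.2),-63.7)"
```

```text
clock: 1.1
tool_pos: [0.4008, -0.3143, 0.2385]
eef_rot: [0.991, 0.131, -0.0, -0.0]
contact_force: [-0.4, -0.2, -0.4]
opening: 0.999
finger_force: 0.0
t 1.1 pos [ 0.4008 -0.3143  0.2385] shift [141.2 -98.2  38.5] turn [-2.000e-02  1.000e-02 -1.119e+01] F [-0.4 -0.2 -0.4] open 0.999 ff 0.0
```

```bash
python3 -m pendant '[[-1,[35,-24.5,0],[0,0,0]],[-1,[35,-24.5,0],[0,0,0]],[-1,[35,-24.5,0],[0,0,0]],[-1,[36,-24.5,0],[0,0,0]],[-1,[0,0,20],[0,0,-5.6]],[-1,[0,0,18],[0,0,-5.6]],[-1,[0,0,0],[0,0,0]]]' 
python3 - <<'E'
from h import *
goal((.5115,-.1826,.1),-63.7)
s=snap("scene");save(s,"above.png",(125,75,235,185),5)
E
```

```text
clock: 1.98
tool_pos: [0.5095, -0.1839, 0.1994]
eef_rot: [0.974, 0.227, -0.002, -0.001]
contact_force: [-0.1, 0.3, 0.0]
opening: 1.002
finger_force: 0.0
t 1.98 pos [ 0.5095 -0.1839  0.1994] shift [ 2.6 -0.  99.4] turn [-0.14  0.15 -0.03] F [-0.1  0.3  0. ] open 1.002 ff 0.0
```

View pics/above.png

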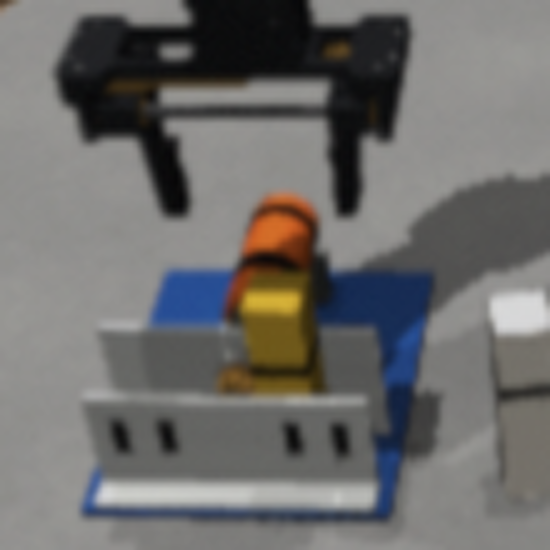

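The fingers at (178,205) and (345,205) straddle the block at (277,300), parallel to the bracket. I'll descend and grip.

```bash
python3 -m pendant '[[-1,[1,0,30],[0,0,0]],[-1,[1,0,30],[0,0,0]],[-1,[0,0,25],[0,0,0]],[-1,[0,0,13],[0,0,0]],[1,[0,0,0],[0,0,0]],[1,[0,0,0],[0,0,0]],[1,[0,0,0],[0,0,0]],[1,[0,0,0],[0,0,0]]]' 30
python3 -m pendant '[[1,[0,0,0],[0,0,0]],[1,[0,0,0],[0,0,0]]]'
python3 -c "
from h import *
goal((.5115,-.1826,.1),-63.7)"
```

```text
clock: 3.02
tool_pos: [0.5128, -0.1835, 0.1033]
eef_rot: [0.974, 0.228, 0.0, 0.0]
contact_force: [0.5, 0.3, -0.8]
opening: 0.569
finger_force: 0.0
clock: 3.28
tool_pos: [0.5126, -0.1834, 0.1029]
eef_rot: [0.974, 0.228, 0.0, 0.0]
contact_force: [-0.4, -0.0, 2.3]
opening: 0.408
finger_force: 29.7
t 3.27 pos [ 0.5126 -0.1834  0.1029] shift [-0.7 -1.2  2.9] turn [ 0.02 -0.01  0.01] F [-0.4 -0.   2.3] open 0.408 ff 29.7
```

```bash
python3 -m pendant '[[1,[0,0,-10],[0,0,0]],[1,[0,0,-20],[0,0,0]],[1,[0,0,-25],[0,0,0]],[1,[0,0,-25],[0,0,0]],[1,[0,0,-25],[0,0,0]],[1,[0,0,-20],[0,0,0]],[1,[0,0,-10],[0,0,0]]]' 40
python3 -m pendant '[[1,[0,0,0],[0,0,8.3]],[1,[0,0,0],[0,0,8.3]],[1,[0,0,0],[0,0,8.3]],[1,[0,0,0],[0,0,8.3]]]'
python3 - <<'E'
from h import *
goal((.5375,.3075,.238),-97)
E
```

```text
clock: 4.15
tool_pos: [0.5126, -0.1834, 0.239]
eef_rot: [0.974, 0.228, 0.001, 0.0]
contact_force: [-0.0, 0.6, -2.0]
opening: 0.402
finger_force: 39.6
clock: 4.65
tool_pos: [0.5119, -0.1831, 0.2373]
eef_rot: [0.998, -0.062, -0.001, -0.0]
contact_force: [0.2, 0.3, -2.4]
opening: 0.407
finger_force: 39.6
t 4.65 pos [ 0.5119 -0.1831  0.2373] shift [ -35.7 -489.9   -0.5] turn [-0.02  0.08 -0.15] F [ 0.2  0.3 -2.4] open 0.407 ff 39.6
```

```bash
python3 -m pendant '[[1,[0,-20,0],[0,0,0]],[1,[-3,-35,0],[0,0,0]],[1,[-3,-40,0],[0,0,0]],[1,[-3,-40,0],[0,0,0]],[1,[-3,-40,0],[0,0,0]],[1,[-3,-40,0],[0,0,0]],[1,[-3,-40,0],[0,0,0]],[1,[-3,-40,0],[0,0,0]]]'
python3 -m pendant '[[1,[-3,-40,0],[0,0,0]],[1,[-3,-40,0],[0,0,0]],[1,[-3,-40,0],[0,0,0]],[1,[-3,-35,0],[0,0,0]],[1,[-3,-25,0],[0,0,0]],[1,[0,-15,0],[0,0,0]],[1,[0,0,0],[0,0,0]],[1,[0,0,0],[0,0,0]]]'
python3 - <<'E'
from h import *
goal((.5375,.3075,.163),-97)
import pickle
s=snap("top");save(s,"t_slot.png",(145,170,245,250),7);pickle.dump(s,open("t1.pkl","wb"))
c=snap("scene");save(c,"s_slot.png",(280,130,380,250),5);pickle.dump(c,open("s1.pkl","wb"))
E
```

```text
clock: 5.65
tool_pos: [0.5264, 0.1133, 0.2374]
eef_rot: [0.998, -0.06, -0.001, 0.0]
contact_force: [0.6, 0.7, -1.1]
opening: 0.404
finger_force: 39.6
clock: 6.65
tool_pos: [0.5359, 0.3054, 0.2376]
eef_rot: [0.998, -0.061, 0.0, 0.001]
contact_force: [-0.4, -0.3, -2.5]
opening: 0.404
finger_force: 39.6
t 6.65 pos [0.5359 0.3054 0.2376] shift [ 1.3 -2.4 74.6] turn [ 0.11 -0.01 -0.01] F [-0.4 -0.3 -2.5] open 0.404 ff 39.6
```

View pics/s_slot.png

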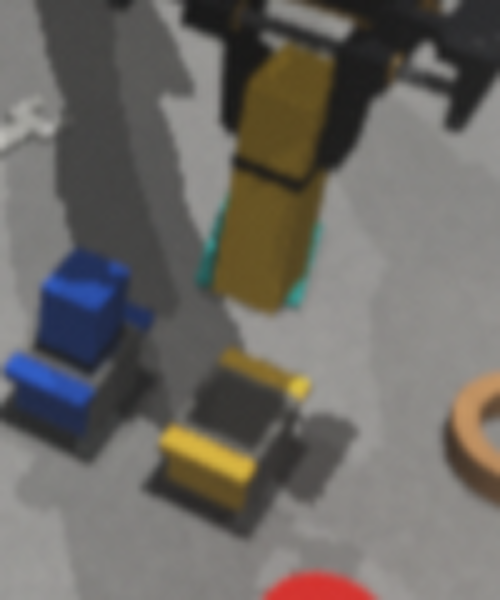

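The scene crop shows the block hanging upright with its bottom front corners at about (217,288) and (278,310). The yellow pocket is beneath and in front, with its opening around (238,402). Now I'll compare the two within the same view.

```bash
python3 - <<'E'
from h import *
import pickle
c=pickle.load(open("s1.pkl","rb"))
g=lambda p,z:onz(c,(p[0]/5+280-.4,p[1]/5+130-.4),z)[:2]
a,b=g((216,288),.1426),g((278,311),.1426); xd=np.array([np.cos(np.radians(-7)),np.sin(np.radians(-7))])
print("blk edge",a,b,np.linalg.norm(a-b),"centre",(a+b)/2-xd*.02, "head",np.degrees(np.arctan2(*(b-a)[::-1])))
l=[g(p,.05) for p in((162,433),(252,468),(309,380),(226,350))]
print("slot outer corners",np.round(l,4).tolist(),np.mean(l,0), np.linalg.norm(l[0]-l[1]),np.linalg.norm(l[1]-l[2]))
print("slot head",np.degrees(np.arctan2(*(l[1]-l[0])[::-1])))
M=R.from_quat(r.get_state()["eef_rot"]).as_matrix();print(M.round(3))
E
```

```text
blk edge [0.54821105 0.28588598] [0.55041859 0.31985418] 0.034039854611760206 centre [0.5294639  0.30530747] head 86.28167900970223
slot outer corners [[0.5725, 0.2756], [0.5749, 0.3275], [0.4983, 0.3358], [0.4964, 0.2864]] [0.53551834 0.30632843] 0.051977461431521536 0.07709489421242151
slot head 87.34432786519643
[[ 0.993 -0.122  0.   ]
 [-0.122 -0.993 -0.001]
 [ 0.     0.001 -1.   ]]
```

View pics/t_slot.png

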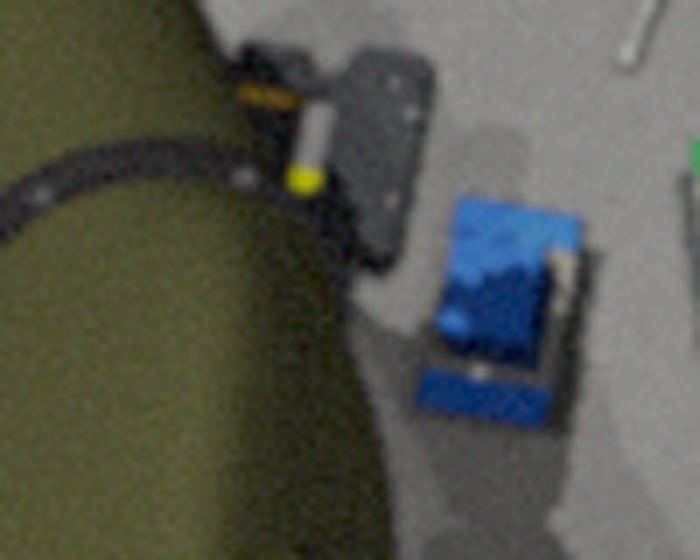

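The top view is blocked by the arm. I'll lower to just above the rim, then compare in the scene view at close range.

```bash
python3 -m pendant '[[1,[1,-1,20],[0,0,0]],[1,[1,-1,25],[0,0,0]],[1,[1,0,20],[0,0,0]],[1,[0,0,10],[0,0,0]],[1,[0,0,0],[0,0,0]]]'
python3 - <<'E'
from h import *
import pickle
goal((.5375,.3075,.163),-97)
c=snap("scene");save(c,"s_slot2.png",(300,165,360,245),7);pickle.dump(c,open("s2.pkl","wb"))
for n,P in dict(TCP=(.0,0,0)).items(): pass
c0=pickle.load(open("scene.pkl","rb"));f=lambda p:((np.array(p)-(300,165)+.4)*7).round()
h=np.radians(-7);xd=np.array([np.cos(h),np.sin(h)]);yd=np.array([-xd[1],xd[0]])
for C in((.5364,.3075),(.540,.3075)):
  print(C,[f(proj(c,(*(np.array(C)+sx*.044*xd+sy*.026*yd),.05))).tolist() for sx,sy in((1,-1),(1,1),(-1,1),(-1,-1))],"inner",[f(proj(c,(*(np.array(C)+sx*.023*xd+sy*.021*yd),.05))).tolist() for sx,sy in((1,-1),(1,1),(-1,1),(-1,-1))])
t=r.get_state()["tool_pos"]
print("blk if centred",[f(proj(c,(*(t[:2]+sx*.02*xd+sy*.018*yd),t[2]-.095))).tolist() for sx,sy in((1,-1),(1,1),(-1,1),(-1,-1))])
E
```

```text
clock: 7.38
tool_pos: [0.5386, 0.3084, 0.1624]
eef_rot: [0.998, -0.06, -0.0, 0.0]
contact_force: [-0.1, 0.3, -1.4]
opening: 0.407
finger_force: 39.6
t 7.38 pos [0.5386 0.3084 0.1624] shift [-1.   1.  -0.6] turn [0.05 0.04 0.08] F [-0.1  0.3 -1.4] open 0.407 ff 39.6
(0.5364, 0.3075) [[85.0, 369.0], [207.0, 425.0], [301.0, 285.0], [183.0, 235.0]] inner [[121.0, 341.0], [219.0, 385.0], [268.0, 312.0], [172.0, 271.0]]
(0.54, 0.3075) [[81.0, 376.0], [204.0, 432.0], [299.0, 291.0], [180.0, 240.0]] inner [[118.0, 347.0], [216.0, 392.0], [265.0, 318.0], [169.0, 276.0]]
blk if centred [[137.0, 314.0], [223.0, 351.0], [266.0, 288.0], [182.0, 252.0]]
```

View pics/s_slot2.png

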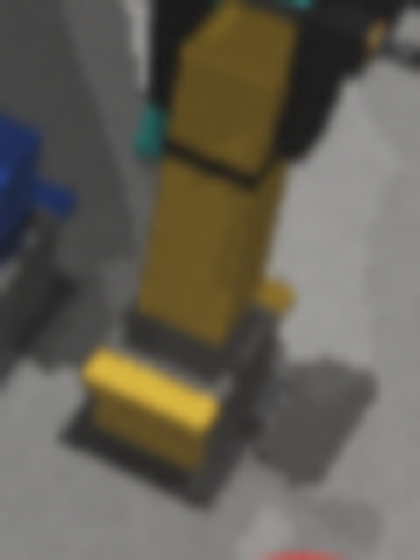

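The image matches well: the ledge's front corners at (85,372) and (208,425) fit the slot at (0.5365, 0.3075). The block's bottom corners at (138,310) and (220,347) put it within about 1 mm of centre. I'll lower it slowly.

```bash
python3 -m pendant '[[1,[0,1,10],[0,0,0]],[1,[0,0,10],[0,0,0]],[1,[0,0,8],[0,0,0]],[1,[0,0,8],[0,0,0]],[1,[0,0,8],[0,0,0]],[1,[0,0,0],[0,0,0]]]'
```

```text
clock: 8.18
tool_pos: [0.5381, 0.3078, 0.1179]
eef_rot: [0.998, -0.06, -0.001, 0.0]
contact_force: [0.2, -0.4, -2.6]
opening: 0.41
finger_force: 39.6
```

```bash
python3 -m pendant '[[1,[0,0,6],[0,0,0]],[1,[0,0,5],[0,0,0]],[1,[0,0,4],[0,0,0]],[1,[0,0,2],[0,0,0]],[1,[0,0,1],[0,0,0]],[1,[0,0,0],[0,0,0]]]'
```

```text
clock: 8.93
tool_pos: [0.5386, 0.3081, 0.1007]
eef_rot: [0.998, -0.06, 0.0, -0.0]
contact_force: [-0.0, -0.0, -1.6]
opening: 0.408
finger_force: 39.6
```

```bash
python3 -m pendant '[[1,[0,0,0.5],[0,0,0]],[1,[0,0,0.5],[0,0,0]],[1,[0,0,0.5],[0,0,0]],[1,[0,0,0],[0,0,0]]]'
```

```text
clock: 9.43
tool_pos: [0.5389, 0.3081, 0.1]
eef_rot: [0.998, -0.06, 0.0, -0.0]
contact_force: [-1.6, -0.8, 5.5]
opening: 0.409
finger_force: 39.6
```

Seated with 5.5 N upward. I'll open gently and then rise.

```bash
python3 -m pendant '[[-0.3,[0,0,0],[0,0,0]],[-0.3,[0,0,0],[0,0,0]],[-0.3,[0,0,0],[0,0,0]],[-0.3,[0,0,0],[0,0,0]],[-0.3,[0,0,-15],[0,0,0]],[-0.3,[0,0,-35],[0,0,0]],[-0.3,[0,0,-50],[0,0,0]],[-0.3,[0,0,-30],[0,0,0]]]'
python3 -m pendant '[[-0.3,[0,40,0],[0,0,-8.3]],[-0.3,[0,40,0],[0,0,-8.3]],[-0.3,[0,45,0],[0,0,-8.3]],[-0.3,[0,45,0],[0,0,-8.3]]]'
python3 - <<'E'
from h import *
import pickle
goal((.518,-.220,.21),-63.7)
c=snap("scene");pickle.dump(c,open("s3.pkl","wb"));t=snap("top");pickle.dump(t,open("t3.pkl","wb"))
a=cv2.resize(c["img"][150:230,280:380],None,fx=4,fy=4,interpolation=2);b=cv2.resize(t["img"][170:250,145:245],None,fx=4,fy=4,interpolation=2)
cv2.imwrite("pics/placed.png",np.hstack([a,b])[:,:,::-1])
E
```

```text
clock: 10.42
tool_pos: [0.5396, 0.3085, 0.2328]
eef_rot: [0.998, -0.06, 0.002, -0.001]
contact_force: [0.6, -0.1, -0.7]
opening: 0.647
finger_force: 0.0
clock: 10.92
tool_pos: [0.5564, 0.1399, 0.2305]
eef_rot: [0.973, 0.23, 0.001, 0.0]
contact_force: [1.1, 0.4, 1.1]
opening: 0.652
finger_force: 0.0
t 10.93 pos [0.5564 0.1399 0.2305] shift [-195.6  304.5   20.5] turn [ 0.04 -0.06  0.31] F [1.1 0.4 1.1] open 0.652 ff 0.0
```

View pics/placed.png

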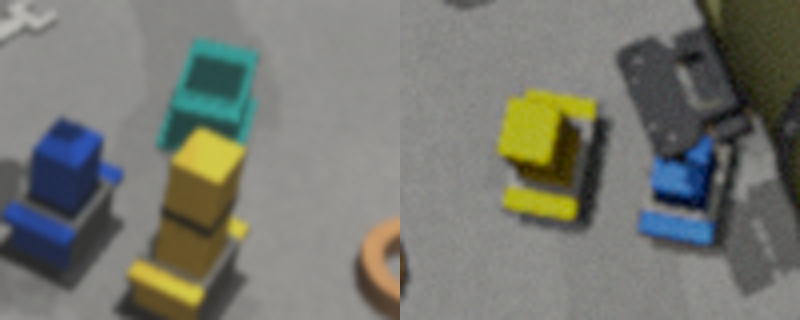

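The block stands home and upright in the yellow slot: scene panel (205,170), top panel (535,130). Blue is undisturbed. Now I'll locate the exposed bolt head in both views.

```bash
python3 - <<'E'
from h import *
import pickle
c=pickle.load(open("s3.pkl","rb"));t=pickle.load(open("t3.pkl","rb"))
a=cv2.resize(c["img"][115:175,140:205],None,fx=6,fy=6,interpolation=2);b=cv2.resize(t["img"][190:250,325:390],None,fx=6,fy=6,interpolation=2)
cv2.imwrite("pics/gap2.png",np.hstack([a,b])[:,:,::-1])
h=np.radians(26.3);xd=np.array([np.cos(h),np.sin(h)]);yd=np.array([-xd[1],xd[0]])
O=np.array([.518,-.220]);P=lambda s,x,y,z:proj(s,(*(O+x*xd+y*yd),z))
for n,s,o in(("scene",c,(140,115)),("top",t,(325,190))):
    f=lambda p:((np.array(p)-o+.4)*6).round().tolist()
    print(n,"head front face z60",f(P(s,.007,0,.06)),"top",f(P(s,0,0,.072)),"brk ends",f(P(s,-.0195,.09,.092)),f(P(s,-.0195,-.09,.092)))
E
```

```text
scene head front face z60 [198.0, 233.0] top [197.0, 207.0] brk ends [365.0, 155.0] [29.0, 155.0]
top head front face z60 [257.0, 182.0] top [270.0, 192.0] brk ends [122.0, 304.0] [473.0, 146.0]
```

View pics/gap2.png

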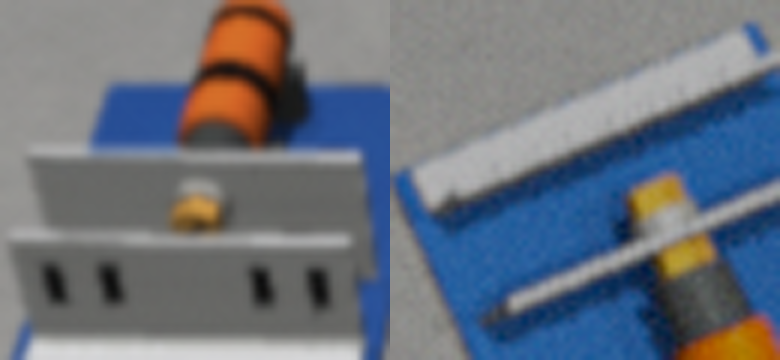

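The brass head is at (197,213) in the scene panel and (266,197) in the top panel, within about 2 mm of the fixture estimate. The bracket ends match too. I'll aim 6 mm towards the upright so the pads clear the 32 mm collar.

```bash
python3 -m pendant '[[-0.6,[-15,25,0],[0,0,0]],[-0.6,[-25,40,0],[0,0,0]],[-0.6,[-25,40,0],[0,0,0]],[-0.6,[-25,40,0],[0,0,0]],[-0.6,[-25,40,0],[0,0,0]],[-0.6,[-25,40,0],[0,0,0]],[-0.6,[-25,40,0],[0,0,0]],[-0.6,[-20,30,0],[0,0,0]]]'
python3 -m pendant '[[-0.6,[-5,8,20],[0,0,0]],[-0.6,[0,0,0],[0,0,0]],[-0.6,[0,0,0],[0,0,0]]]'
python3 - <<'E'
from h import *
goal((.5224,-.2163,.043),-63.7)
E
```

```text
clock: 12.02
tool_pos: [0.5212, -0.207, 0.2301]
eef_rot: [0.974, 0.226, 0.0, 0.001]
contact_force: [-0.1, 0.0, 0.2]
opening: 0.799
finger_force: 0.0
clock: 12.4
tool_pos: [0.5211, -0.2132, 0.2101]
eef_rot: [0.974, 0.228, 0.001, -0.0]
contact_force: [0.3, 0.1, 0.5]
opening: 0.802
finger_force: 0.0
t 12.4 pos [ 0.5211 -0.2132  0.2101] shift [ -0.4   3.3 167.1] turn [ 0.01 -0.07  0.09] F [0.3 0.1 0.5] open 0.802 ff 0.0
```

Descend in two stages, watching the force.

```bash
python3 -m pendant '[[-0.6,[0,3,20],[0,0,0]],[-0.6,[0,0,30],[0,0,0]],[-0.6,[0,0,30],[0,0,0]],[-0.6,[0,0,20],[0,0,0]],[-0.6,[0,0,10],[0,0,0]],[-0.6,[0,0,0],[0,0,0]]]' 40
python3 -m pendant '[[-0.6,[0,0,15],[0,0,0]],[-0.6,[0,0,15],[0,0,0]],[-0.6,[0,0,15],[0,0,0]],[-0.6,[0,0,10],[0,0,0]],[-0.6,[0,0,0],[0,0,0]]]'
python3 -c "
from h import *
goal((.5224,-.2163,.043),-63.7)"
```

```text
clock: 13.15
tool_pos: [0.522, -0.2166, 0.0994]
eef_rot: [0.974, 0.228, 0.0, -0.0]
contact_force: [0.6, 0.1, 0.8]
opening: 0.8
finger_force: 0.0
clock: 13.78
tool_pos: [0.521, -0.2171, 0.0432]
eef_rot: [0.974, 0.228, -0.001, -0.0]
contact_force: [-0.6, -0.3, -0.1]
opening: 0.798
finger_force: 0.0
t 13.78 pos [ 0.521  -0.2171  0.0432] shift [ 1.6 -0.1  0.2] turn [-0.07  0.08  0.02] F [-0.6 -0.3 -0.1] open 0.798 ff 0.0
```

```bash
python3 -m pendant '[[1,[1,0,0],[0,0,0]],[1,[0,0,0],[0,0,0]],[1,[0,0,0],[0,0,0]],[1,[0,0,0],[0,0,0]],[1,[0,0,0],[0,0,0]],[1,[0,0,0],[0,0,0]],[1,[0,0,0],[0,0,0]],[1,[0,0,0],[0,0,0]]]' 40
python3 -c "
from h import *
s=r.get_state();print(s['moment'],s['opening']*88)"
```

```text
clock: 14.78
tool_pos: [0.5234, -0.2185, 0.0445]
eef_rot: [0.974, 0.227, 0.001, 0.001]
contact_force: [2.3, -5.4, -1.7]
opening: 0.287
finger_force: 39.6
[-0.9097779  -0.42154723  0.0251473 ] 25.21886190608754
```

Opening is 25 mm with 40 N of grip, so the fingers are on the hex (24 to 28 mm) and not the 32 mm collar. I'll relieve the small side load and check that it stays still.

```bash
python3 -m pendant '[[1,[0,1,0],[0,0,0]],[1,[0,1,0],[0,0,0]],[1,[0,0,0],[0,0,0]],[1,[0,0,0],[0,0,0]]]' 45
python3 -m pendant '[[1,[0,0,0],[0,0,0]],[1,[0,0,0],[0,0,0]],[1,[0,0,0],[0,0,0]],[1,[0,0,0],[0,0,0]],[1,[0,0,0],[0,0,0]],[1,[0,0,0],[0,0,0]],[1,[0,0,0],[0,0,0]],[1,[0,0,0],[0,0,0]]]'
python3 - <<'E'
from h import *
s=r.get_state();print(s['moment'],s['opening']*88)
c=snap("scene");t=snap("top")
a=cv2.resize(c["img"][90:250,140:380],None,fx=2,fy=2,interpolation=2);b=cv2.resize(c["img"][90:170,135:215],None,fx=4,fy=4,interpolation=2)
cv2.imwrite("pics/end.png",np.hstack([a,b])[:,:,::-1])
E
```

```text
clock: 15.28
tool_pos: [0.5234, -0.2185, 0.0444]
eef_rot: [0.974, 0.228, 0.0, -0.0]
contact_force: [0.7, -2.0, 3.0]
opening: 0.28
finger_force: 44.7
clock: 16.27
tool_pos: [0.5235, -0.2185, 0.0444]
eef_rot: [0.974, 0.228, 0.0, -0.0]
contact_force: [0.5, -2.6, 4.9]
opening: 0.279
finger_force: 44.8
[-0.27962978 -0.01122986 -0.03118849] 24.509026381924652
```

View pics/end.png

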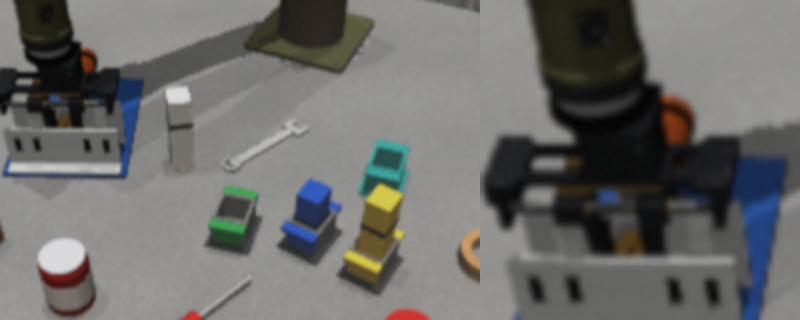

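The fingers clamp the brass head at (628,243), the opening is steady at 24.5 mm, and the yellow block is home at (375,235). Handing in.

```bash
python3 -c "
from plant import r
print(r.finish_job())"
```

```text
the job is handed in; nothing more can be done
None
```

The job is handed in: the yellow block stands home in the yellow slot, and the gripper is still holding the bolt head at 45 N with a steady 24.5 mm opening, so the bolt appears stopped; about 16 s of the 53 s were used, and no verdict came back.

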